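# Lower the large tomato into the cooking pot

## Task

Put the large tomato into the deep cooking pot on the hob, not into the shallow frying pan. It is ripe and bruises easily, so carry it right down into the pot and set it gently on the steamer plate at the bottom before letting go; do not drop it or press it hard against the plate or the pot. Leave the small tomato and the frying pan where they are, and leave the pot standing in its place.

Things in the scene. Friction and masses are not known exactly. Their poses are not given: they have to be found in the camera images.
- tomato_center (a point): Centre of the large tomato: a red, slightly flattened round fruit with a small green star on top, 62 mm in diameter and 52 mm tall, about 0.14 kg, standing star up on the worktop. The point is half-way up, at its widest, 26 mm above its underside; z is up along its stalk.
- small_tomato_center (a point): Centre of the small tomato, of the same shape and colour as the large one but 40 mm in diameter and 34 mm tall, standing on the worktop, to be left alone. The point is half-way up, 17 mm above its underside; z is up.
- pot: Deep steel pot on either hob plate, 1.5 kg, 240 mm wide (230 inside), 115 mm tall. Origin: centre of its underside, 40 mm above the worktop; z up. A flat perforated steamer plate, 216 mm wide, covers its floor, top 22 mm above the origin; spring feet let it sink under load, about 1 mm per 2 N, at most 12 mm. Loop handles on both sides along x reach 155 mm out, 95 mm up.
- pan: Shallow dark frying pan standing on the hob's other plate, to be left alone. 236 mm wide at the rim, 42 mm tall; origin: centre of its underside, 40 mm above the worktop; z is up. Its straight black handle points along its +x axis, reaching 285 mm from the centre, its top 67 mm above the pan's underside.
There are look-alikes about, which are no part of the job. Leave any blue or purple look-alike of the part that bears tomato_center alone.

How it is judged:
By the outcome, as a careful person would: the job done as asked, in the order asked, and still so for the second after the job is handed in, with the robot touching nothing.
It also fails if it takes over 48 s, if anything falls off the work surface, if the arm or the gripper's body presses on something with over 40 N, if the wrist force passes 120 N, or if a joint passes its speed limit or range.

## Robot

A 6-joint arm with a two-finger parallel gripper is mounted at the origin on the work surface. World frame = base frame: x ahead of the robot, y to its left, z up, the work surface at z = 0. Lengths are in mm, angles in rad, forces in N, time in s.
With the tool pointing down it reaches from about 325 to 775 mm from the base axis. Payload 5.5 kg.
Tool frame: the origin (TCP) lies at the very end of the fingers, on their centre line; the grasp point (between the pads) lies 19 mm behind it; z points along the fingers, y is the line along which they close (so a half turn about z gives the same grasp; the last joint's range is limited). The gripper opens to 88 mm and grips with 3 to 60 N. Pads are 20 mm wide; open, the fingers measure 115 mm over their backs; the gripper's body (75 mm by 178 mm) begins 61 mm behind the grasp point.
Start: joints at [1.161, 0.091, 1.231, -0, 1.82, -0.057], TCP at [207.321, 563.058, 222.631] pointing down, gripper open.
Joint ranges: [-2.87, 2.87], [-0.86, 2.18], [0.17, 2.46], [-1.51, 4.65], [0.06, 2.69], [-2.65, 2.65]. Speed limits (rad/s): [2.57, 2.57, 3.01, 3.14, 3.14, 3.14].

## Interface

Orientations are given as a unit quaternion [x, y, z, w].
In Python, from cell import readout, cams, job gives the robot as it stands.
- The arm moves only by the tool servo_tool, never from a script. Its argument "plan" is a list of rows, each a list of 7 numbers: the opening, from -1 (shut) to 1 (fully open), then the shift along the tool's x, y, z in m, then the turn, a rotation vector about the tool's x, y, z in rad. In form: [[fingers, tx, ty, tz, wx, wy, wz], ...]. A call has 1 to 8 rows; each row is the pose to reach, as a shift and turn from the pose commanded when the call began, along the tool's axes at that moment; what a row does not reach only later rows make up. A row lasts 1/12 s, in which the tool goes at most 41.7 mm and 7.16 degrees, less where a joint would pass 70% of its speed; a pose out of reach is approached as far as the arm can. A call with a gripper value outside its range is refused whole. The fingers move at their own pace and stop on an object; "newtons" is the grip in N (left out, the last holds). Time passes only in rows, so rows that repeat a pose let the fingers close. It gives the time, the measured TCP pose, the force and the opening at its end, in the units of the state.
- readout.read_state(): the state, without advancing time (a new reading comes with each control period).
- cams.get_image(name): name is "side" or "top" or "wrist"; returns the picture (384x512x3 uint8, red, green, blue); there is no depth.
- cams.calibration(name): a dict with "fx", "fy", "cx", "cy" (pixels), "dist" ([k1, k2, p1, p2, k3] as OpenCV has them; the pictures are not rectified), "view" (4x4, takes a point from world to camera coordinates). Camera axes: x right, y down, z forward; pixel columns grow to the right and rows downward; lengths in mm; the calibration is good to about 2 mm. A picture is of the moment at which its call begins: read the wrist's pose just before it. calibration takes no time and is no camera call; for the wrist camera it gives the pose at the moment of the call.
- job.sign_off(): hands the job in, once; it reports no verdict.
Trained networks look in the newest picture that a camera, given by its name, has taken for a name from the list of things; names that differ only in an ending like _2 or _b are one class to them, and where a whole thing is asked for, a point or a joint stands for the part that bears it (a point fixed in the world has none). Each returns a list of dicts, best first, with "score" (0 to 1); they miss things now and then, are a little off and sometimes report something else, mostly with a low value. They report only what shows in the picture. A call takes as long as a camera call. They do not tell look-alikes from the thing itself.
- cams.masks_of(camera, query): "region" (384x512 bool, what is visible of it) and "rect" ([left, top, right, bottom] in pixels, round what is visible of it).
- cams.landmark_of(camera, query): "point" ([column, row] in pixels: a listed point, or the origin of a listed thing).
The state is a dict: "clock": time; "joint_pos": joint angles; "joint_vel": joint speeds; "effort": joint torques, N m; "tool_pos": TCP position; "ee_rot": TCP orientation; "force": force on the tool from outside, world axes, zero at the start; "moment": the same for the moment, N m; "grip_width": finger opening in mm.
Only numpy, scipy, OpenCV 4.12 (cv2) and the standard library are available. Lean on these libraries where they do the work, as an engineer would, in place of code of your own. Each camera call takes 0.05 s, during which the arm holds its last target. There are 200 camera calls.

## Working session

There is one attempt and no reset: what is moved stays moved. The work goes in short steps, Python scripts to look and compute and a tool call to move; the robot and the scene stay as the last step left them, time stands still between calls to the robot, and variables do not carry over. Pictures are saved under pics/ and viewed, on a budget of 10 in all, crops included, one or two more only if the job needs it, and the job is handed in when it is done.

Besides the shell and the picture viewer there is one more tool, called as name(argument=value, ...), one argument or row to a line, values as JSON. servo_tool: Moves the arm, as the interface text tells. Its arguments: {"type":"object","properties":{"plan":{"type":"array","items":{"type":"array","items":{"type":"number"}}},"newtons":{"type":"number"}},"required":["plan"]}

```bash
mkdir -p pics; cat > h.py <<'E'
import numpy as np, cv2
from cell import readout, cams, job
def cal(n):
    c=cams.calibration(n); K=np.array([[c['fx'],0,c['cx']],[0,c['fy'],c['cy']],[0,0,1.]])
    return K,np.array(c['dist'],float),np.array(c['view'],float)
def ray(c,p):
    K,d,V=c; u=cv2.undistortPoints(np.array([[p]],float),K,d)[0,0]
    R,t=V[:3,:3],V[:3,3]; v=R.T@np.array([*u,1]); return -R.T@t, v/np.linalg.norm(v)
def tri(*cp):
    A=np.zeros((3,3));b=np.zeros(3)
    for c,p in cp:
        o,v=ray(c,p);M=np.eye(3)-np.outer(v,v);A+=M;b+=M@o
    X=np.linalg.solve(A,b)
    return X,[float(np.linalg.norm((np.eye(3)-np.outer(v,v))@(X-o))) for o,v in (ray(c,p) for c,p in cp)]
def proj(c,X): return cv2.projectPoints(np.array([X],float),c[2][:3,:3],c[2][:3,3],c[0],c[1])[0][0,0]
def snap(n): return cams.get_image(n)
def save(f,im): cv2.imwrite('pics/'+f,cv2.cvtColor(im,cv2.COLOR_RGB2BGR))
E
python3 - <<'E'
from h import *
s=readout.read_state(); print(s['clock'],s['tool_pos'],s['ee_rot'],s['grip_width'])
a=snap('top');
for q in ['tomato_center','small_tomato_center','pot','pan']:
    for d in cams.landmark_of('top',q)[:4]: print('top',q,np.round(d['point'],1),round(d['score'],2))
b=snap('side')
for q in ['tomato_center','small_tomato_center','pot','pan']:
    for d in cams.landmark_of('side',q)[:4]: print('side',q,np.round(d['point'],1),round(d['score'],2))
save('top1.png',a);save('side1.png',b)
E
```

```text
0.0 [207.19350757 562.7810194  221.54274054] [ 1.75477958e-01  9.84482911e-01 -9.14369385e-04 -2.17375778e-04] 87.6627476953241
top tomato_center [312.1 247.8] 0.98
top tomato_center [335.9 202.6] 0.95
top tomato_center [390.3 230.8] 0.9
top tomato_center [354.  242.3] 0.77
top small_tomato_center [331. 150.] 0.66
top pot [223.4 179.8] 0.7
top pan [112.8 185.3] 0.86
side tomato_center [319.6 244.1] 0.91
side tomato_center [342.1 291.6] 0.89
side tomato_center [384.  230.6] 0.86
side tomato_center [299.1 273.9] 0.8
side small_tomato_center [348.  216.5] 0.52
```

View pics/top1.png

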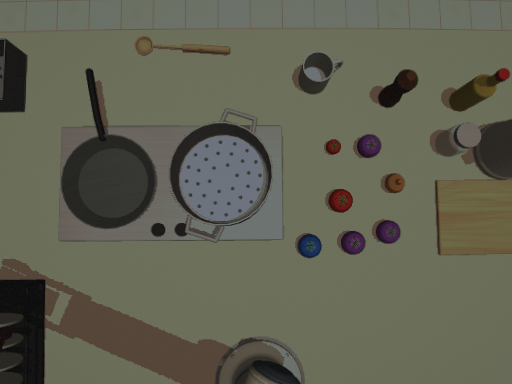

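View pics/side1.png

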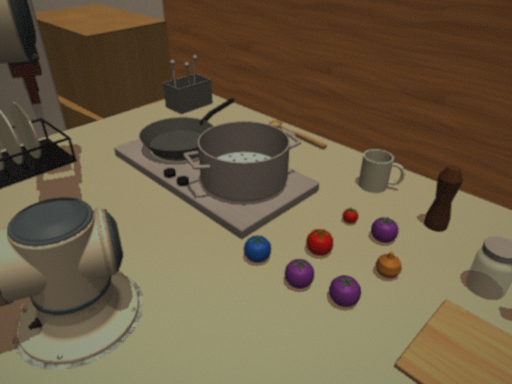

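Top view: candidates are the large red tomato at (341,201), the small red one at (333,147), blue at (310,246), purple at (353,243), (388,232) and (369,146), and an onion at (396,183). I choose the red one at (341,201), which is (320,242) in the side view. The pot is at (221,175) and the pan at (109,182).

```bash
python3 - <<'E'
from h import *
T,S=cal('top'),cal('side')
a=cv2.cvtColor(cv2.imread('pics/top1.png'),cv2.COLOR_BGR2RGB);b=cv2.cvtColor(cv2.imread('pics/side1.png'),cv2.COLOR_BGR2RGB)
def red(im,c,r=22):
    h=cv2.cvtColor(im,cv2.COLOR_RGB2HSV); m=(((h[...,0]<6)|(h[...,0]>172))&(h[...,1]>150)&(h[...,2]>60)).astype(np.uint8)
    n,l,st,ce=cv2.connectedComponentsWithStats(cv2.morphologyEx(m,cv2.MORPH_CLOSE,np.ones((5,5))))
    i=min(range(1,n),key=lambda i:np.hypot(*(ce[i]-c)) if st[i][4]>20 else 1e9); s=st[i]
    return (s[0]+s[2]/2-.5,s[1]+s[3]/2-.5),s
for nm,ct,cs in [('large',(341,201),(320,242)),('small',(333,147),(350,216))]:
    p,s1=red(a,ct);q,s2=red(b,cs); X,e=tri((T,p),(S,q)); print(nm,p,q,s1,s2,X.round(1),np.round(e,1))
print('lm',tri((T,(335.9,202.6)),(S,(319.6,244.1))))
# pot from masks on the newest images
P=cams.masks_of('top','pot'); Q=cams.masks_of('side','pot'); N=cams.masks_of('top','pan')
for k,D in (('pot top',P),('pot side',Q),('pan',N)):
    for d in D[:3]: print(k,round(d['score'],2),d['rect'],d['region'].sum())
# plate centre: bright disk inside pot, top view
g=cv2.cvtColor(a,cv2.COLOR_RGB2HSV)
m=((g[...,1]<45)&(g[...,2]>150)).astype(np.uint8); m[:, :160]=0;m[:,285:]=0;m[:120]=0;m[240:]=0
m=cv2.morphologyEx(m,cv2.MORPH_CLOSE,np.ones((7,7)))
n,l,st,ce=cv2.connectedComponentsWithStats(m); i=1+np.argmax(st[1:,4]); print('plate',st[i],ce[i])
for z in (62,155):
  for p in (ce[i],(221,174),(171,175),(272,175)):
    o,v=ray(T,p); print(z,np.round(p,1),(o+v*(z-o[2])/v[2]).round(1))
print('top cam',ray(T,(256,192)))
crop=np.hstack([cv2.resize(a[130:270,270:410],(400,400),interpolation=2),cv2.resize(b[195:315,240:360],(400,400),interpolation=2)]);save('crop1.png',crop)
E
```

```text
large (np.float64(341.5), np.float64(200.0)) (np.float64(319.0), np.float64(242.0)) [331 189  22  23 378] [307 230  25  25 490] [ 465.9 -217.5   28.5] [3. 3.]
small (np.float64(333.5), np.float64(146.0)) (np.float64(350.5), np.float64(216.0)) [327 140  14  13 144] [344 210  14  13 124] [ 611.9 -204.3   16.7] [1.3 1.3]
lm (array([ 465.27872788, -211.1669403 ,   17.4700032 ]), [4.894431793502358, 4.894431793502305])
pot top 0.74 [167.7, 109.5, 271.1, 241.8] 9399
pot side 0.76 [180.9, 120.6, 301.0, 200.1] 6565
pan 0.64 [63.0, 67.3, 152.2, 230.4] 7750Traceback (most recent call last):
  File "<stdin>", line 20, in <module>
    return _wrapfunc(a, 'argmax', axis=axis, out=out, **kwds)
    return bound(*args, **kwds)
ValueError: attempt to get argmax of an empty sequence
```

```bash
python3 - <<'E'
from h import *
T,S=cal('top'),cal('side')
a=cv2.cvtColor(cv2.imread('pics/top1.png'),cv2.COLOR_BGR2RGB);b=cv2.cvtColor(cv2.imread('pics/side1.png'),cv2.COLOR_BGR2RGB)
# plate: bluish-white
m=((a[...,2].astype(int)>a[...,1]-5)&(a[...,2]>120)).astype(np.uint8); m[:, :160]=0;m[:,285:]=0;m[:120]=0;m[240:]=0
m=cv2.morphologyEx(m,cv2.MORPH_OPEN,np.ones((3,3)));m=cv2.morphologyEx(m,cv2.MORPH_CLOSE,np.ones((9,9)))
n,l,st,ce=cv2.connectedComponentsWithStats(m); i=1+np.argmax(st[1:,4]); print('plate',st[i],ce[i])
s=st[i]
for z,p in [(62,ce[i]),(62,(s[0],ce[i][1])),(62,(s[0]+s[2],ce[i][1])),(155,(221,174)),(155,(169.5,175)),(155,(272,175)),(155,(221,123)),(155,(221,226)),(40,(223.4,179.8)),(135,(238,118)),(135,(204,235))]:
    o,v=ray(T,p); print(z,np.round(p,1),(o+v*(z-o[2])/v[2]).round(1))
print('topcam',ray(T,(256,192))[0].round())
crop=np.hstack([cv2.resize(a[130:270,270:410],(400,400),interpolation=2),cv2.resize(b[195:315,240:360],(400,400),interpolation=2)]);save('crop1.png',crop)
E
```

```text
plate [ 181  137   82   84 5373] [221.528941   177.49860413]
62 [221.5 177.5] [525.5  89.2  62. ]
62 [181.  177.5] [526.6 190.9  62. ]
62 [263.  177.5] [524.4 -14.9  62. ]
155 [221 174] [521.4  84.3 155. ]
155 [169.5 175. ] [520.3 201.3 155. ]
155 [272 175] [517.9 -31.8 155. ]
155 [221 123] [639.6  83.6 155. ]
155 [221 226] [403.4  85.  155. ]
40 [223.4 179.8] [522.4  85.9  40. ]
135 [238 118] [656.7  44.9 135. ]
135 [204 235] [383.3 125.6 135. ]
topcam [ 397.   24. 1048.]
```

View pics/crop1.png

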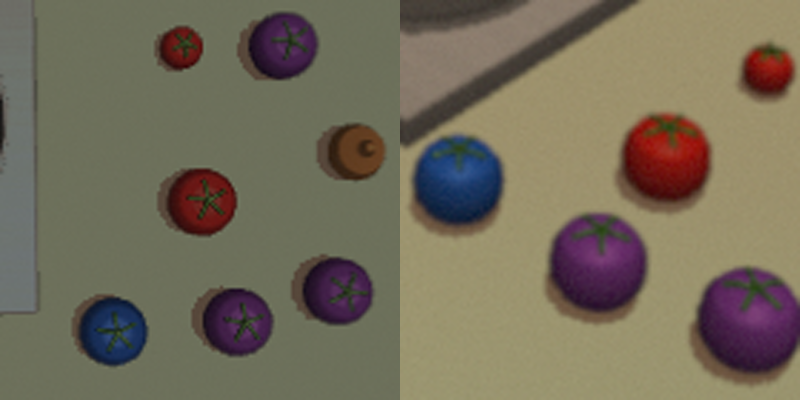

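The crop confirms it: the large red tomato with its star, the small red one up and to its left, and only blue or purple ones beside it. The tomato is at about (466,-217,28), which agrees with the 26 mm expected. The pot centre is at about (522,86), and its 230 mm rim width checks out. Now I move towards the tomato.

servo_tool(
  plan=[
    [1, -0.025, -0.031, 0, 0, 0, 0],
    [1, -0.05, -0.0625, 0, 0, 0, 0],
    [1, -0.075, -0.094, 0, 0, 0, 0],
    [1, -0.1, -0.125, 0, 0, 0, 0],
    [1, -0.125, -0.156, 0, 0, 0, 0],
    [1, -0.15, -0.188, 0, 0, 0, 0],
    [1, -0.175, -0.219, 0, 0, 0, 0],
    [1, -0.2, -0.25, 0, 0, 0, 0],
  ],
)

```text
clock: 1.32
tool_pos: [308.7, 257.6, 222.9]
ee_rot: [0.175, 0.985, 0.0, 0.0]
force: [1.4, -0.8, 0.2]
grip_width: 87.9
```

servo_tool(
  plan=[
    [1, -0.025, -0.031, 0, 0, 0, 0],
    [1, -0.05, -0.0625, 0, 0, 0, 0],
    [1, -0.075, -0.094, 0, 0, 0, 0],
    [1, -0.1, -0.125, 0, 0, 0, 0],
    [1, -0.125, -0.156, 0, 0, 0, 0],
    [1, -0.15, -0.188, 0, 0, 0, 0],
    [1, -0.175, -0.219, 0, 0, 0, 0],
    [1, -0.2, -0.25, 0, 0, 0, 0],
  ],
)

```text
clock: 1.98
tool_pos: [410.0, -46.5, 223.1]
ee_rot: [0.176, 0.984, 0.0, 0.001]
force: [0.9, -0.5, 0.3]
grip_width: 87.9
```

servo_tool(
  plan=[
    [1, -0.025, -0.03, 0, 0, 0, 0],
    [1, -0.05, -0.06, 0, 0, 0, 0],
    [1, -0.075, -0.09, 0, 0, 0, 0],
    [1, -0.1, -0.12, 0, 0, 0, 0],
    [1, -0.112, -0.142, 0, 0, 0, 0],
    [1, -0.112, -0.142, 0, 0, 0, 0],
    [1, -0.112, -0.142, 0, 0, 0, 0],
  ],
)

```text
clock: 2.57
tool_pos: [465.7, -217.1, 222.1]
ee_rot: [0.177, 0.984, 0.0, -0.001]
force: [0.2, -0.3, 0.1]
grip_width: 87.8
```

```bash
python3 - <<'E'
from h import *
s=readout.read_state(); print(s['clock'],s['tool_pos'],s['ee_rot'],s['joint_pos'].round(3) if hasattr(s['joint_pos'],'round') else s['joint_pos'])
W=cal('wrist');w=snap('wrist'); save('w1.png',w); print('cam',ray(W,(256,192)))
print('expect',proj(W,(466,-217,26)),'grasp',proj(W,s['tool_pos']))
for d in cams.landmark_of('wrist','tomato_center')[:3]: print(d)
np.savez('w1.npz',V=W[2])
E
```

```text
2.5667 [ 465.74029212 -217.11737692  222.08387018] [ 1.76638305e-01  9.84275561e-01  3.56731579e-04 -6.33986157e-04] [-0.503 -0.139  1.459  0.     1.824 -1.718]
cam (array([ 400.19475407, -192.78987524,  384.96149619]), array([ 0.23096057, -0.09321162, -0.9684879 ]))
expect [258.23010831 174.59109129] grasp [258.11114795 237.86709283]
{'point': [206.3, 95.3], 'score': 0.96}
{'point': [297.3, 52.5], 'score': 0.84}
{'point': [256.4, 171.0], 'score': 0.82}
```

View pics/w1.png

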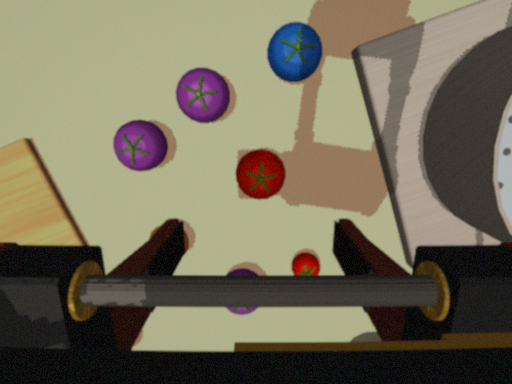

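The wrist view shows the large red tomato at (261,174), 3 px from the expected (258,175), with the fingers clear of its neighbours.

```bash
cat >> h.py <<'E'
def redc(im,c):
    h=cv2.cvtColor(im,cv2.COLOR_RGB2HSV); m=(((h[...,0]<6)|(h[...,0]>172))&(h[...,1]>150)&(h[...,2]>60)).astype(np.uint8)
    n,l,st,ce=cv2.connectedComponentsWithStats(cv2.morphologyEx(m,cv2.MORPH_CLOSE,np.ones((7,7))))
    i=min(range(1,n),key=lambda i:np.hypot(*(ce[i]-c)) if st[i][4]>60 else 1e9); s=st[i]
    return (s[0]+s[2]/2-.5,s[1]+s[3]/2-.5),s
def totool(d):
    from scipy.spatial.transform import Rotation as R
    return R.from_quat(readout.read_state()['ee_rot']).inv().apply(d)
E
python3 - <<'E'
from h import *
W=cal('wrist');w=cv2.cvtColor(cv2.imread('pics/w1.png'),cv2.COLOR_BGR2RGB)
p,s=redc(w,(261,174)); print(p,s)
o,v=ray(W,p); X=o+v*(26-o[2])/v[2]; print(X)
T,S=cal('top'),cal('side')
print(tri((T,(341.5,200)),(S,(319,242)),(W,p)))
t=readout.read_state()['tool_pos']; print(totool(np.array([X[0],X[1],11])-t))
E
```

```text
(np.float64(260.5), np.float64(173.5)) [ 237  150   48   48 1724]
[ 466.24262752 -212.43826361   26.        ]
(array([ 466.23712752, -215.59433534,   27.77339074]), [4.543055800085408, 1.8222958815345107, 3.2669211695953444])
[  0.72863129   2.91192973 211.83163135]
```

servo_tool(
  plan=[
    [1, 0.001, 0.003, 0.03, 0, 0, 0],
    [1, 0.001, 0.003, 0.065, 0, 0, 0],
    [1, 0.001, 0.003, 0.1, 0, 0, 0],
    [1, 0.001, 0.003, 0.13, 0, 0, 0],
    [1, 0.001, 0.003, 0.155, 0, 0, 0],
    [1, 0.001, 0.003, 0.18, 0, 0, 0],
    [1, 0.001, 0.003, 0.2, 0, 0, 0],
    [1, 0.001, 0.003, 0.21, 0, 0, 0],
  ],
)

```text
clock: 3.33
tool_pos: [464.8, -210.8, 10.1]
ee_rot: [0.174, 0.985, 0.001, -0.002]
force: [-0.4, 0.9, 0.9]
grip_width: 87.9
```

servo_tool(
  plan=[
    [1, 0, 0, 0, 0, 0, 0],
    [0.55, 0, 0, 0, 0, 0, 0],
    [0.5, 0, 0, 0, 0, 0, 0],
    [0.45, 0, 0, 0, 0, 0, 0],
    [0.4, 0, 0, 0, 0, 0, 0],
    [0.3, 0, 0, 0, 0, 0, 0],
    [0.2, 0, 0, 0, 0, 0, 0],
    [0.2, 0, 0, 0, 0, 0, 0],
  ],
  newtons=6,
)

```text
clock: 4.0
tool_pos: [466.8, -213.8, 14.1]
ee_rot: [0.176, 0.984, -0.001, 0.001]
force: [-0.8, -0.7, 6.1]
grip_width: 61.4
```

```bash
python3 - <<'E'
from h import *
for i in range(4):
    s=readout.read_state(); print(s['clock'],s['tool_pos'],s['force'],s['moment'],s['grip_width']); 
    w=snap('wrist')
E
```

```text
4.0 [ 466.79513531 -213.80668398   14.0884889 ] [-0.78361026 -0.70685444  6.08480095] [-0.1739883  0.1338978  0.0082922] 61.395520972707494
4.05 [ 466.80746139 -213.80268186   14.07527598] [-0.97274495 -0.4431641   6.26048014] [-0.10281856  0.08443908  0.04444506] 61.36764969736263
4.1 [ 466.82134964 -213.79273745   14.08575935] [-1.19669845 -0.9552537   6.35955785] [-0.13449828  0.17402064 -0.03467434] 61.47868379075236
4.15 [ 466.81773593 -213.77793126   14.08149901] [-0.55394716 -1.03299526  5.42796288] [-0.12828228  0.09827906 -0.02161321] 61.37477612397016
```

The pads closed about 6 mm above the tomato's widest point, which leaves a 6 N vertical reaction. I'll open, go lower and grip again.

servo_tool(
  plan=[
    [0.7, 0, 0, 0, 0, 0, 0],
    [0.7, 0, 0, 0, 0, 0, 0],
    [0.7, 0, 0, 0.004, 0, 0, 0],
    [0.7, 0, 0, 0.006, 0, 0, 0],
    [0.7, 0, 0, 0.006, 0, 0, 0],
  ],
)

```text
clock: 4.62
tool_pos: [465.4, -212.8, 5.3]
ee_rot: [0.176, 0.984, 0.0, -0.001]
force: [0.2, 0.3, -0.7]
grip_width: 74.9
```

servo_tool(
  plan=[
    [0.5, 0, 0, 0, 0, 0, 0],
    [0.45, 0, 0, 0, 0, 0, 0],
    [0.4, 0, 0, 0, 0, 0, 0],
    [0.3, 0, 0, 0, 0, 0, 0],
    [0.2, 0, 0, 0, 0, 0, 0],
    [0.2, 0, 0, 0, 0, 0, 0],
  ],
  newtons=6,
)

```text
clock: 5.12
tool_pos: [466.0, -213.2, 6.7]
ee_rot: [0.175, 0.984, -0.0, 0.0]
force: [-1.0, -0.5, -0.6]
grip_width: 61.4
```

servo_tool(
  plan=[
    [0.2, 0, 0, -0.005, 0, 0, 0],
    [0.2, 0, 0, -0.02, 0, 0, 0],
    [0.2, 0, 0, -0.045, 0, 0, 0],
    [0.2, 0, 0, -0.075, 0, 0, 0],
    [0.2, 0, 0, -0.11, 0, 0, 0],
    [0.2, 0, 0, -0.145, 0, 0, 0],
    [0.2, 0, 0, -0.175, 0, 0, 0],
    [0.2, 0, 0, -0.195, 0, 0, 0],
  ],
)

```text
clock: 5.78
tool_pos: [466.6, -213.3, 205.8]
ee_rot: [0.175, 0.984, -0.001, 0.002]
force: [0.9, -0.0, -2.1]
grip_width: 61.4
```

servo_tool(
  plan=[
    [0.2, 0, 0, -0.01, 0, 0, 0],
    [0.2, 0, 0, -0.015, 0, 0, 0],
    [0.2, 0, 0, -0.015, 0, 0, 0],
  ],
)

```text
clock: 6.03
tool_pos: [466.2, -213.2, 216.9]
ee_rot: [0.175, 0.984, -0.0, 0.0]
force: [0.6, -0.7, -1.4]
grip_width: 61.7
```

```bash
python3 - <<'E'
from h import *
s=readout.read_state(); print(s['clock'],s['tool_pos'],s['force'],s['grip_width'])
w=snap('wrist'); save('w2.png',w); a=snap('top')
t=s['tool_pos']; print(totool(np.array([522,86,t[2]])-t))
im=np.hstack([cv2.resize(w,(400,300)),cv2.resize(a,(400,300))]); save('m2.png',im)
E
```

```text
6.0333 [ 466.21442917 -213.15945721  216.9030575 ] [ 0.6254753  -0.71682421 -1.38797741] 61.676682907305235
[5.09950204e+01 3.00013062e+02 2.84757191e-01]
```

View pics/m2.png

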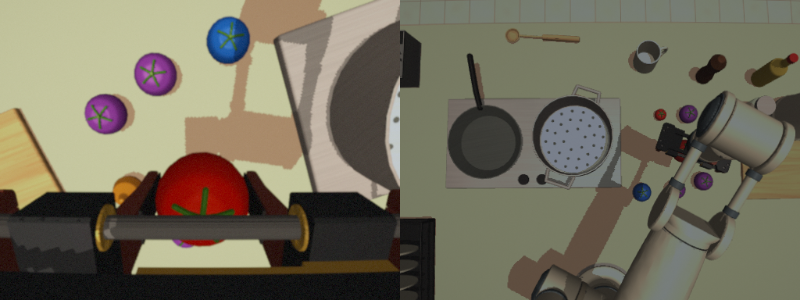

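The wrist pane (left) shows the large tomato upright between the pads at about (202,200). The top pane (right) shows the pot at (572,134) with nothing in it. Now I carry it over the pot.

servo_tool(
  plan=[
    [0.2, 0.002, 0.012, 0, 0, 0, 0],
    [0.2, 0.006, 0.036, 0, 0, 0, 0],
    [0.2, 0.012, 0.07, 0, 0, 0, 0],
    [0.2, 0.018, 0.105, 0, 0, 0, 0],
    [0.2, 0.024, 0.14, 0, 0, 0, 0],
    [0.2, 0.03, 0.175, 0, 0, 0, 0],
    [0.2, 0.036, 0.21, 0, 0, 0, 0],
    [0.2, 0.041, 0.24, 0, 0, 0, 0],
  ],
)

```text
clock: 6.8
tool_pos: [509.8, 29.4, 215.1]
ee_rot: [0.175, 0.985, 0.0, -0.001]
force: [0.6, 0.6, -1.4]
grip_width: 61.5
```

servo_tool(
  plan=[
    [0.2, 0.005, 0.027, 0, 0, 0, 0],
    [0.2, 0.008, 0.045, 0, 0, 0, 0],
    [0.2, 0.009, 0.056, 0, 0, 0, 0],
    [0.2, 0.01, 0.06, 0, 0, 0, 0],
    [0.2, 0.01, 0.06, 0, 0, 0, 0],
    [0.2, 0.01, 0.06, 0, 0, 0, 0],
  ],
)

```text
clock: 7.3
tool_pos: [521.6, 85.4, 216.2]
ee_rot: [0.176, 0.984, -0.0, -0.0]
force: [-0.8, 0.1, -0.8]
grip_width: 61.3
```

```bash
python3 - <<'E'
from h import *
s=readout.read_state(); print(s['clock'],s['tool_pos'],s['force'],s['grip_width'])
W=cal('wrist');w=snap('wrist'); b=snap('side')
for k in range(0,360,6):
    a=np.radians(k)
    for R,z,c in ((117.5,155,(0,255,0)),(108,62,(255,0,255))):
        p=proj(W,(522+R*np.cos(a),86+R*np.sin(a),z)); 
        if abs(p).max()<1e4: cv2.circle(w,tuple(int(v) for v in p),1,c,-1)
im=np.hstack([w[:, :],cv2.resize(b[90:230,150:330],(288,224))[:,:].copy() if 0 else cv2.copyMakeBorder(cv2.resize(b[60:240,150:330],(288,288)),0,96,0,0,0)]); save('m3.png',im)
E
```

```text
7.3 [521.61421614  85.42149136 216.15207466] [-0.83340386  0.07714041 -0.82364381] 61.25543407856672
```

View pics/m3.png

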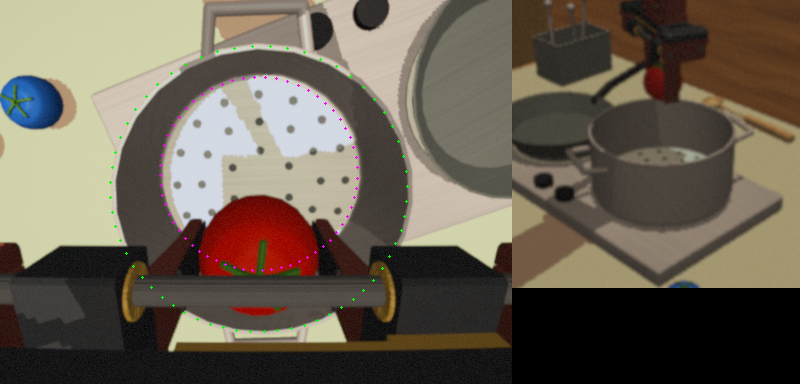

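The pot's rim (118–409 px wide, green is the prediction) and plate match to within 3–4 px. The true centre is about 3 mm further along tool +y. The pot is empty and the tomato hangs centrally above it, so I descend.

servo_tool(
  plan=[
    [0.2, 0, 0.003, 0.01, 0, 0, 0],
    [0.2, 0, 0.003, 0.03, 0, 0, 0],
    [0.2, 0, 0.003, 0.055, 0, 0, 0],
    [0.2, 0, 0.003, 0.08, 0, 0, 0],
    [0.2, 0, 0.003, 0.1, 0, 0, 0],
    [0.2, 0, 0.003, 0.115, 0, 0, 0],
    [0.2, 0, 0.003, 0.125, 0, 0, 0],
    [0.2, 0, 0.003, 0.13, 0, 0, 0],
  ],
)

```text
clock: 8.07
tool_pos: [522.0, 88.2, 84.3]
ee_rot: [0.176, 0.984, -0.0, -0.001]
force: [-0.4, 0.0, -0.7]
grip_width: 61.5
```

servo_tool(
  plan=[
    [0.2, 0, 0, 0.002, 0, 0, 0],
    [0.2, 0, 0, 0.004, 0, 0, 0],
    [0.2, 0, 0, 0.006, 0, 0, 0],
    [0.2, 0, 0, 0.008, 0, 0, 0],
    [0.2, 0, 0, 0.01, 0, 0, 0],
    [0.2, 0, 0, 0.01, 0, 0, 0],
    [0.2, 0, 0, 0.01, 0, 0, 0],
  ],
)

```text
clock: 8.65
tool_pos: [523.0, 88.8, 76.8]
ee_rot: [0.175, 0.984, 0.0, 0.0]
force: [0.0, -0.3, -1.8]
grip_width: 61.5
```

```bash
python3 - <<'E'
from h import *
for i in range(3):
    s=readout.read_state(); print(s['clock'],s['tool_pos'],s['force'],s['grip_width'])
    b=snap(['side','side','wrist'][i])
E
```

```text
8.65 [522.95289083  88.84357467  76.76842819] [ 0.00736398 -0.27554027 -1.79034181] 61.50416153123623
8.7 [522.97917283  88.80699249  76.84104002] [ 0.31791035 -0.25425805 -1.54158376] 61.61818166550901
8.75 [522.99788982  88.86471141  76.85064042] [ 0.37772976  0.22190823 -1.09544705] 61.487487973744074
```

servo_tool(
  plan=[
    [0.2, 0, 0, 0.002, 0, 0, 0],
    [0.2, 0, 0, 0.004, 0, 0, 0],
    [0.2, 0, 0, 0.005, 0, 0, 0],
    [0.2, 0, 0, 0.005, 0, 0, 0],
    [0.2, 0, 0, 0.005, 0, 0, 0],
  ],
)

```text
clock: 9.22
tool_pos: [522.8, 88.8, 71.4]
ee_rot: [0.175, 0.984, -0.0, -0.0]
force: [-0.1, -0.2, -1.3]
grip_width: 61.2
```

servo_tool(
  plan=[
    [0.2, 0, 0, 0.001, 0, 0, 0],
    [0.2, 0, 0, 0.002, 0, 0, 0],
    [0.2, 0, 0, 0.002, 0, 0, 0],
    [0.2, 0, 0, 0.002, 0, 0, 0],
  ],
)

```text
clock: 9.55
tool_pos: [522.9, 88.8, 69.6]
ee_rot: [0.175, 0.984, -0.0, -0.0]
force: [-1.3, -0.9, -1.9]
grip_width: 61.0
```

servo_tool(
  plan=[
    [0.2, 0, 0, 0.001, 0, 0, 0],
    [0.2, 0, 0, 0.0015, 0, 0, 0],
    [0.2, 0, 0, 0.0015, 0, 0, 0],
    [0.2, 0, 0, 0.0015, 0, 0, 0],
  ],
)

```text
clock: 9.88
tool_pos: [523.0, 88.8, 68.4]
ee_rot: [0.175, 0.984, 0.0, 0.0]
force: [0.3, 0.1, -0.8]
grip_width: 61.2
```

```bash
python3 - <<'E'
from h import *
F=[]
for i in range(6):
    s=readout.read_state(); F.append(s['force'][2]); b=snap('side')
print(np.round(F,2),np.mean(F),s['tool_pos'])
E
```

```text
[-0.82 -0.13 -0.92  0.36 -0.29 -0.63] -0.405045021651204 [522.99007512  88.82350679  68.27857816]
```

servo_tool(
  plan=[
    [0.2, 0, 0, 0.0005, 0, 0, 0],
    [0.2, 0, 0, 0.001, 0, 0, 0],
    [0.2, 0, 0, 0.001, 0, 0, 0],
    [0.2, 0, 0, 0.001, 0, 0, 0],
  ],
)

```text
clock: 10.52
tool_pos: [523.0, 88.8, 67.4]
ee_rot: [0.175, 0.984, 0.0, 0.0]
force: [-0.6, -0.1, 0.7]
grip_width: 61.4
```

```bash
python3 - <<'E'
from h import *
F=[]
for i in range(6):
    s=readout.read_state(); F.append(s['force'][2]); b=snap('side')
print(np.round(F,2),np.mean(F),s['tool_pos'],s['grip_width'])
E
```

```text
[0.74 2.03 2.21 1.24 2.06 1.54] 1.6364076255513125 [523.00465541  88.82269545  67.30158941] 61.233104198631814
```

The tomato rests on the plate with about 3 N of load. I'll ease up 0.5 mm, open slowly and retreat straight up.

servo_tool(
  plan=[
    [0.2, 0, 0, -0.0005, 0, 0, 0],
    [0.2, 0, 0, -0.0005, 0, 0, 0],
    [0.45, 0, 0, -0.0005, 0, 0, 0],
    [0.5, 0, 0, -0.0005, 0, 0, 0],
    [0.6, 0, 0, -0.0005, 0, 0, 0],
    [0.75, 0, 0, -0.0005, 0, 0, 0],
    [0.85, 0, 0, -0.0005, 0, 0, 0],
    [0.85, 0, 0, -0.0005, 0, 0, 0],
  ],
)

```text
clock: 11.48
tool_pos: [522.8, 88.8, 67.5]
ee_rot: [0.175, 0.984, -0.0, -0.0]
force: [-0.2, -0.5, 0.1]
grip_width: 81.3
```

```bash
python3 - <<'E'
from h import *
s=readout.read_state(); print(s['clock'],s['tool_pos'],s['force'],s['grip_width'])
w=snap('wrist'); b=snap('side')
im=np.hstack([cv2.resize(w,(400,300)),cv2.resize(b[60:225,140:360],(400,300))]); save('m4.png',im)
E
```

```text
11.4833 [522.82101474  88.79154716  67.51192128] [-0.23168877 -0.53651544  0.09162656] 81.25212243361857
```

View pics/m4.png

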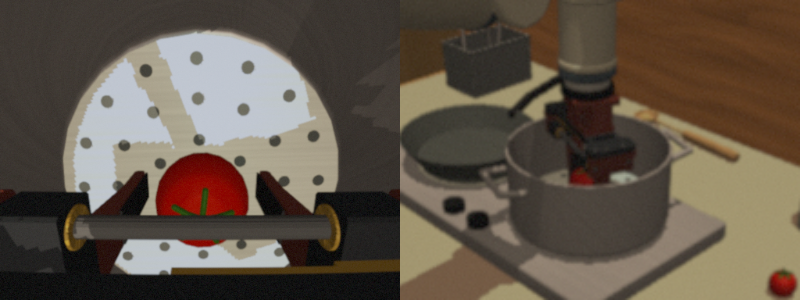

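The tomato (left pane, about (202,197)) stands free on the plate, with gaps to both fingers. I go straight up and then check.

servo_tool(
  plan=[
    [0.85, 0, 0, -0.005, 0, 0, 0],
    [0.85, 0, 0, -0.02, 0, 0, 0],
    [0.85, 0, 0, -0.045, 0, 0, 0],
    [0.85, 0, 0, -0.075, 0, 0, 0],
    [0.85, 0, 0, -0.105, 0, 0, 0],
    [0.85, 0, 0, -0.135, 0, 0, 0],
    [0.85, 0, 0, -0.16, 0, 0, 0],
    [0.85, 0, 0, -0.18, 0, 0, 0],
  ],
)

```text
clock: 12.25
tool_pos: [523.1, 88.8, 250.9]
ee_rot: [0.175, 0.984, 0.0, 0.002]
force: [0.1, -0.3, -0.4]
grip_width: 81.1
```

servo_tool(
  plan=[
    [0.85, 0.02, 0, -0.01, 0, 0, 0],
    [0.85, 0.05, 0, -0.01, 0, 0, 0],
    [0.85, 0.08, 0, -0.01, 0, 0, 0],
    [0.85, 0.1, 0, -0.01, 0, 0, 0],
    [0.85, 0.11, 0, -0.01, 0, 0, 0],
    [0.85, 0.11, 0, -0.01, 0, 0, 0],
    [0.85, 0.11, 0, -0.01, 0, 0, 0],
  ],
)

```text
clock: 12.83
tool_pos: [420.0, 126.8, 258.0]
ee_rot: [0.175, 0.985, 0.0, 0.001]
force: [0.2, 0.8, -0.0]
grip_width: 81.4
```

```bash
python3 - <<'E'
from h import *
s=readout.read_state(); print(s['clock'],s['tool_pos'],s['force'],s['grip_width'])
w=snap('wrist'); a=snap('top')
im=np.hstack([cv2.resize(w,(400,300)),cv2.resize(a,(400,300))]); save('m5.png',im)
T=cal('top'); print(redc(a,(333,146))[0], 'tomato expected at',proj(T,(523,89,88)),redc(a,proj(T,(523,89,88))))
E
```

```text
12.8333 [420.01397499 126.81275196 258.04869074] [ 0.21463883  0.77148114 -0.02049663] 81.37627509740751
(np.float64(333.5), np.float64(146.0)) tomato expected at [220.92510512 177.1405634 ] ((np.float64(222.0), np.float64(176.5)), array([211, 165,  23,  24, 398], dtype=int32))
```

View pics/m5.png

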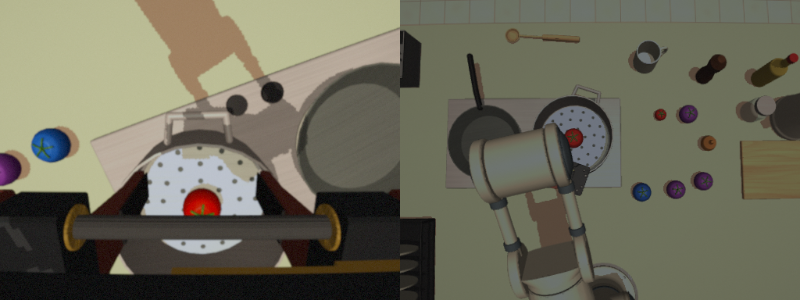

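The top pane shows the large tomato standing in the pot at about (573,138). The pot, pan, small tomato and look-alikes haven't moved, and the arm is clear of everything.

```bash
python3 -c "
from h import *
print(job.sign_off())"
```

```text
the job is handed in; nothing more can be done
None
```

The large red tomato is standing upright on the steamer plate in the deep pot, and the job was handed in at about 12.9 s of the 48 s allowed.

- **Grip:** I gripped it at 6 N. The first close was about 6 mm above its widest point and pushed on it with about 6 N vertically. I opened, went lower and gripped again, which brought that force down to about zero.
- **Setting down:** I lowered it until the wrist force showed about 3 N of load on the plate, eased up 0.5 mm, opened slowly and retreated straight up.
- **Last checks:** From the top camera the tomato is within about 1 px of where it should be, near the middle of the pot. The small tomato is at exactly the same pixel as at the start. By eye, the pot, pan and look-alikes have not moved. The arm is clear, with no contact force.
- **Disagreements:** The camera views differed by 3–5 mm on the tomato and about 3 mm on the pot centre. I took these out with close looks from the wrist camera.

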